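# Crack open the sealed dry box and hold it ajar

## Task

The dry box for the microscope objectives has to be aired. Swing the steel hold-down brace off its lid, all the way round until it snaps into its end position beside the box, then pull the lid up by its handle to break it free from its sticky seal, without throwing it wide open, and keep holding the lid by the handle with its front edge about 20 mm open: the job finishes with the gripper still holding the lid there. Leave everything else on the table as it is.

Things in the scene. Friction and masses are not known exactly. Their poses are not given: they have to be found in the camera images.
- drybox: grey metal dry box fixed to the table, 180 (its x, depth) x 240 (its y, width) x 85 mm high without the lid; origin at the centre of its underside, z up. Its front faces its own -x (towards the robot), its lid hinge is on its far +x rim, the brace's bracket on its -y side.
- lid (a joint): opening angle (rad) of the aluminium lid (190 x 246 x 10 mm, about 0.4 kg) about the far top rim: 0 shut, at most 0.6; 0.1 lifts the front edge 18.5 mm. Its sticky seal takes about 12 to 18 N straight up at the handle, most in the first 0.01 rad, and has let go by 0.045. Then only the weight (2 to 3 N at the handle) pulls: let go, it falls shut. The brace blocks it while over it.
- lid_grip (a point): centre of the bar (lid_c3 in the rules) of the lid's black bail handle: round bar 14 mm thick, 90 mm long along the box's y, on two legs 10 mm thick and 72 mm apart, its axis 32 mm above the lid's top near the front edge; at 128 mm above the table while the lid is shut; 155 mm in front of the hinge line and 42 mm above it
- lid_front (a point): middle of the lower front edge of the lid, 185 mm from the hinge line; 86 mm above the table while shut
- lid_hinge (a point): fixed point at the middle of the lid's hinge line (which runs along the box's y), 86 mm above the table
- brace (a joint): angle (rad) of the hold-down brace, a flat steel arm that turns level about an upright pivot: 0 pointing along the box's +y across the lid, growing clockwise seen from above to its end stop at 1.57, along the box's +x, off the lid. Needs under 1 N at the post, plus about 3 N over a detent hump from 1.25 to 1.43; past that it snaps on to the stop and stays.
- brace_post (a point): upright round steel grip post near the free end of the brace, 16 mm diameter, 45 mm tall, from 104 to 149 mm above the table; the point is on its axis at 130 mm; 120 mm from the pivot axis
- brace_pivot (a point): fixed point on the brace's upright pivot axis, 98 mm above the table, at the underside of the arm, which is 24 mm wide, 6 mm thick and lies 2 mm above the lid
- lens_long: loose microscope objective standing upright, steel, 32 mm diameter, 62 mm tall; origin at the centre of its underside; not to be disturbed
- lens_short: loose microscope objective standing upright, dark steel, 36 mm diameter, 40 mm tall; origin at the centre of its underside; not to be disturbed
- vblock: loose steel V-block, 40 x 45 x 42 mm; origin at the centre of its underside; not to be disturbed
- mouse: black computer mouse, 100 x 58 x 30 mm; origin at the centre of its underside; not to be disturbed
- gauge_case: closed wooden gauge-block case, 90 x 130 x 28 mm; origin at the centre of its underside; not to be disturbed
- bottle: white plastic bottle, 52 mm diameter, 130 mm tall; origin at the centre of its underside; not to be disturbed
- loupe: small round loupe, 40 mm diameter, 35 mm tall; origin at the centre of its underside; not to be disturbed

How it is judged (in metres and radians):
On the way, in this order (a step that is already met when the one before it is completed fails the run):
1. the brace is swung out and seated in its end detent, the lid still shut (value of joint brace above 1.5 rad and value of joint lid below 0.03 rad), for 0.2 s.
2. the lid is broken free from its seal and held slightly open (value of joint lid between 0.055 and 0.2 rad and contact force between the fingers and lid_c3 above 0.5 N), for 0.3 s.
At the end, for the whole second after the job is handed in: The brace is in its end detent (joint over 1.5 rad) and the gripper holds the lid by its handle (contact force over 0.5 N), still, at 0.055 to 0.2 rad, that is with its front edge about 10 to 37 mm open (all of step 2 and velocity of joint lid between -0.05 and 0.05 rad/s and value of joint brace above 1.5 rad); the arm keeps its last pose, push and grip.
It fails at once if the lid is thrown open (past 0.35 rad, front edge over 63 mm) (value of joint lid above 0.35 rad).
It fails at once if another thing on the table is disturbed (moved more than 30 mm or tipped over) (distance of any of lens_long, lens_short, vblock, mouse, gauge_case, bottle, loupe from where it was at the start of the episode above 0.03 m or angle between any of lens_long, lens_short, vblock, mouse, gauge_case, bottle, loupe's own z axis and vertical above 0.5 rad).
It also fails if it takes over 43 s, if anything falls off the work surface, if the arm or the gripper's body presses on something with over 40 N, if the wrist force passes 120 N, or if a joint passes its speed limit or range.

## Robot

A 6-joint arm with a two-finger parallel gripper is mounted at the origin on the work surface. World frame = base frame: x ahead of the robot, y to its left, z up, the work surface at z = 0. Lengths are in mm, angles in rad, forces in N, time in s.
With the tool pointing down it reaches from about 225 to 875 mm from the base axis. Payload 3.4 kg.
Tool frame: the origin (TCP) lies midway between the tips of the shut fingers; the grasp point (between the pads) lies 19 mm behind it; z points along the fingers, y is the line along which they close (so a half turn about z gives the same grasp; the last joint's range is limited). The gripper opens to 85 mm and grips with 20 to 120 N. Pads are 22 mm wide; open, the fingers measure 114 mm over their backs; the gripper's body (76 mm by 85 mm) begins 54 mm behind the grasp point. The pads swing forward as they close: fully open they stand 13 mm farther back than shut.
Start: joints at [-1.33, 0.276, 1.505, -0, 1.361, -0.121], TCP at [203.527, -537.81, 231.328] pointing down, gripper open.
Joint ranges: [-2.89, 2.89], [-0.75, 2.08], [0.22, 2.7], [-1.18, 4.32], [0.11, 2.71], [-2.7, 2.7]. Speed limits (rad/s): [2.57, 2.57, 3.14, 3.14, 3.14, 3.14].

## Interface

Orientations are given as a unit quaternion [x, y, z, w].
In Python, from workcell import arm, camrig, probe_bus, finish_job gives the robot as it stands (arm), with the cameras (camrig), the job as plain functions and the readings (probe_bus).
- The arm moves only by the tool tcp_steps, called after "Request:" as a command line: name --argument value ..., lists and objects as JSON in quotes. Schema: {"type":"object","properties":{"offsets":{"type":"array","items":{"type":"object","properties":{"d":{"type":"array","items":{"type":"number"},"minItems":3,"maxItems":3},"turn":{"type":"number"}},"additionalProperties":false},"minItems":1,"maxItems":12},"jaw":{"type":"number"},"only":{"type":"string"},"quiet":{"type":"boolean"},"lines":{"type":"string"}},"required":["offsets"],"additionalProperties":false}. offsets is a list of rows, 1 to 12 of them, each an object with the fields d (a list: dx, dy, dz in mm), turn (a turn about the tool's z in rad); a field left out counts as zero; each row is the pose to reach, as a shift and turn from the pose commanded when the call began, along the tool's axes at that moment; what a row does not reach only later rows make up. A row lasts 1/8 s, in which the tool goes at most 62.5 mm and 0.188 rad, less where a joint would pass 70% of its speed; a pose out of reach is approached as far as the arm can. jaw is the finger opening in mm, set as the call begins (left out keeps the last). The fingers move at their own pace and stop on an object; the grip force is fixed at half the most. Time passes only in rows, so rows that do not move let the fingers close. The tool returns the time, the measured TCP pose, the force, the opening and the grip force at its end. only (a regular expression) keeps the lines of the reply that match it, lines (a string "A,B") keeps lines A to B, and quiet returns only ok. Input that does not fit is refused with a message, and nothing moves.
- probe_bus.sense(): the state, without advancing time (a new reading comes with each control period).
- camrig.camera(name): name is "side" or "top"; returns a dict with "color" (480x640x3 uint8, blue, green, red), "fx", "fy", "cx", "cy" (pixels), "rvec" (rotation vector, rad) and "tvec" (3), from world to camera coordinates, as OpenCV has them. Camera axes: x right, y down, z forward; pixel columns grow to the right and rows downward; lengths in mm; the calibration is good to about 2 mm. A picture is of the moment at which its call begins. There is no depth.
- finish_job(): hands the job in; it is judged then, once.
The state is a dict: "time": time; "qpos": joint angles; "qd": joint speeds; "effort": joint torques, N m; "tcp_pos": TCP position; "eef_rot": TCP orientation; "force": force on the tool from outside, world axes, zero at the start; "wrist_torque": the same for the moment, N m; "grip_width": finger opening in mm; "gripper_force": force on a finger pad.
Only numpy, scipy, OpenCV 4.12 (cv2) and the standard library are available. Lean on these libraries where they do the work, as an engineer would, in place of code of your own. Each camera call takes 0.05 s, during which the arm holds its last target. There are 200 camera calls.

## Working session

There is one attempt and no reset: what is moved stays moved. The work goes in short steps, Python scripts to look and compute and a tool call to move; the robot and the scene stay as the last step left them, time stands still between calls to the robot, and variables do not carry over. Pictures are saved under pics/ and viewed, at most 10 in all, crops included, and the job is handed in when it is done.

```bash
ls; mkdir -p pics; python3 - <<'E'
from workcell import arm, camrig, probe_bus, finish_job
import cv2
for n in("side","top"):
    c=camrig.camera(n); cv2.imwrite(f"pics/{n}0.png",c["color"]); print(n,c["fx"],c["fy"],c["cx"],c["cy"],c["rvec"],c["tvec"])
s=probe_bus.sense(); print(s)
E
```

```text
pics
workcell.py
side 437.8682211154352 437.8682211154352 321.84500037345606 237.15681150220007 [ 0.91981207 -2.34093596  1.25224358] [452.75202947 287.90861206 811.0896708 ]
top 512.0586111927593 512.0586111927593 318.1448015223205 242.6390417677085 [ 2.15554147 -2.04082515  0.23425324] [  11.43830062  595.38178692 1436.61016767]
{'time': 0.1, 'qpos': array([-1.33001077e+00,  2.76560375e-01,  1.50600381e+00,  2.17026703e-05,
        1.36075350e+00, -1.21021928e-01]), 'qd': array([ 7.44657350e-06, -3.08505420e-03, -3.08001106e-03,  1.40325249e-03,
        1.20524429e-03, -2.62678365e-04]), 'effort': array([ 3.25031302e-03, -4.17698264e+01, -2.46404922e+01,  1.60380807e-05,
        5.82660708e-03,  1.01513388e-05]), 'tcp_pos': array([ 203.40407334, -537.30318505,  230.51100739]), 'eef_rot': array([ 9.83681537e-01,  1.79916338e-01, -4.10262450e-05, -8.61604319e-04]), 'force': array([-0.79905771, -0.9990863 , -0.68049695]), 'wrist_torque': array([ 0.02700493, -0.01528405,  0.01009012]), 'gripper_force': 0.0, 'grip_width': 85.54481598315215}
```

View pics/side0.png

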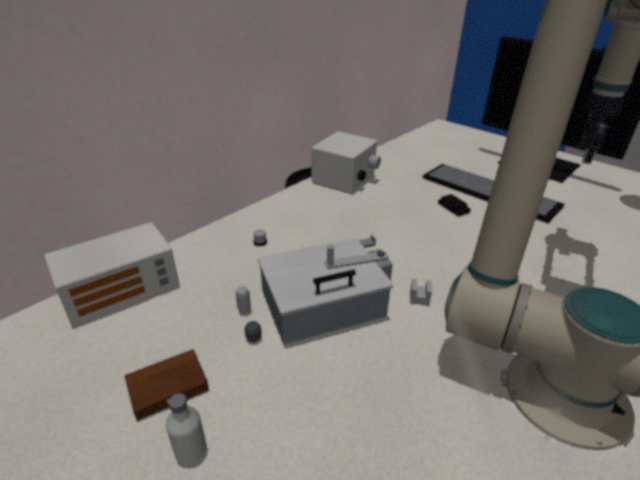

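View pics/top0.png

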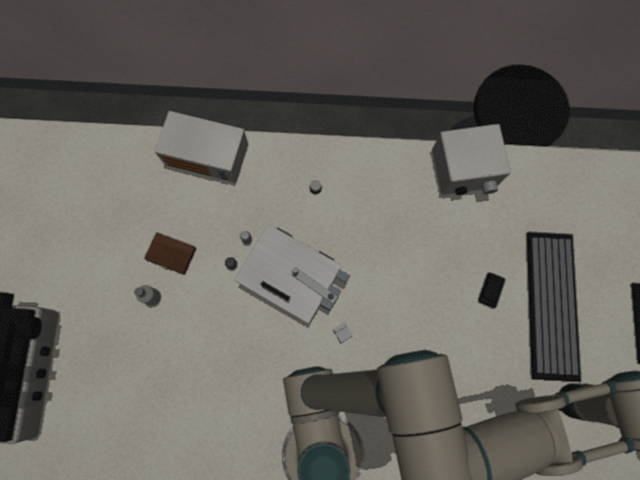

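Side view: the box's lid spans about (260-390, 245-335), with the post at (330,255), the handle at (335,280) and the V-block at (420,292). Top view: the box is at (290,275), the post at (296,272), the handle at (275,291), the pivot at about (331,296) and the V-block at (343,333). I'll enlarge both.

```bash
python3 - <<'E'
import cv2
a=cv2.imread("pics/side0.png")[230:345,250:400]; b=cv2.imread("pics/top0.png")[220:340,225:360]
cv2.imwrite("pics/s1.png",cv2.resize(a,None,fx=5,fy=5,interpolation=cv2.INTER_CUBIC))
cv2.imwrite("pics/t1.png",cv2.resize(b,None,fx=5,fy=5,interpolation=cv2.INTER_CUBIC))
E
```

```text
(no output)
```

View pics/s1.png

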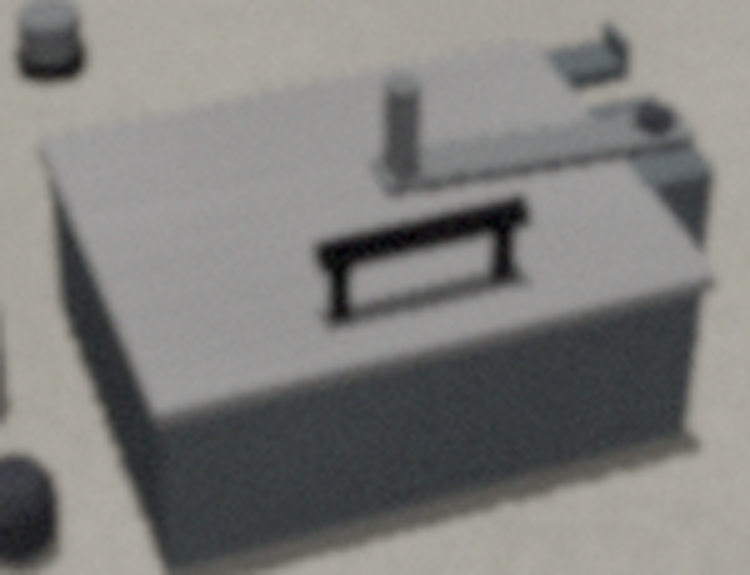

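View pics/t1.png

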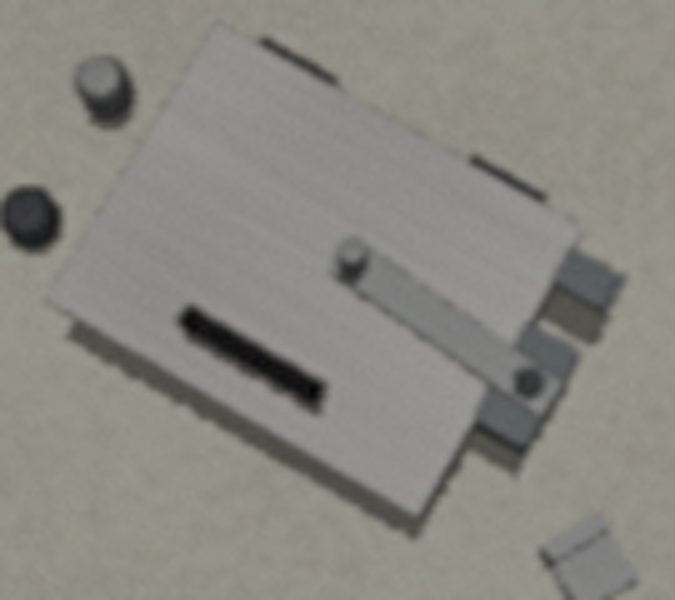

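Enlarged side crop: post top at (402,85), bar ends at (325,252) and (523,212), pivot knob at (656,117), lid corners at (40,150), (160,415) and (712,282). Enlarged top crop: post top at (353,250), bar ends at (190,317) and (317,390), pivot at (529,382), lid corners at (50,300), (415,523), (580,232) and (220,23).

```bash
cat > h.py <<'E'
import numpy as np, cv2
from workcell import arm, camrig, probe_bus, finish_job
from scipy.spatial.transform import Rotation as R
def cams():
    o={}
    for n in("side","top"):
        c=camrig.camera(n); K=np.array([[c["fx"],0,c["cx"]],[0,c["fy"],c["cy"]],[0,0,1]])
        o[n]=K@np.c_[cv2.Rodrigues(np.array(c["rvec"],float))[0],np.array(c["tvec"],float)]
    return o
def tri(P,s,t):
    X=cv2.triangulatePoints(P["side"],P["top"],np.float64(s).reshape(2,1),np.float64(t).reshape(2,1)); return (X[:3]/X[3]).ravel()
def totool(p):
    s=probe_bus.sense(); return R.from_quat(s["eef_rot"]).inv().apply(np.asarray(p)-s["tcp_pos"])
E
python3 - <<'E'
from h import *
P=cams(); np.set_printoptions(precision=1,suppress=True)
f=lambda c,o:(np.array(c)+.5)/5-.5+np.array(o)
pts=dict(post=((402,82),(353,248)),barL=((325,250),(190,317)),barR=((523,212),(317,390)),piv=((656,113),(529,380)),
cBL=((40,150),(220,23)),cFL=((160,415),(50,300)),cFR=((712,282),(415,523)),lens_s=((20,462),(30,216)))
D={}
for k,(s,t) in pts.items():
    D[k]=tri(P,f(s,(250,230)),f(t,(225,220)));print(k,D[k])
print("vb",tri(P,(421,284),(343,332)), "lens_l",tri(P,(242,291),(245.,236)))
d=D["barR"]-D["barL"];print("yaw of -y dir",np.degrees(np.arctan2(d[1],d[0])), np.linalg.norm(d), (D["barL"]+D["barR"])/2)
d=D["cFR"]-D["cFL"];print(np.degrees(np.arctan2(d[1],d[0])),np.linalg.norm(d))
d=D["post"]-D["piv"];print(np.degrees(np.arctan2(d[1],d[0])),np.linalg.norm(d[:2]))
E
```

```text
post [498.5 102.3 142.4]
barL [458.5 191.5 124.6]
barR [420.2 117.3 123. ]
piv [434.9   0.7 104.5]
cBL [638.3 192.1  82.4]
cFL [468.6 275.9  86.9]
cFR [355.7  61.3  87.1]
lens_s [525.9 301.1  40.1]
vb [341.8 -41.2  38.2] lens_l [607.3 263.9  51.3]
yaw of -y dir -117.30753709699665 83.51780358599223 [439.4 154.4 123.8]
-117.74437511739656 242.525274371547
57.97596978447621 119.82063261502839
```

```bash
cat >> h.py <<'E'
def ray(P,uv,z):
    A=P[:,:3]-np.outer([*uv,1],P[2,:3])*0
    M=np.c_[P[:,0],P[:,1],-np.array([*uv,1.])]; s=np.linalg.solve(M,-(P[:,2]*z+P[:,3])); return s[:2]
def rows(pts,turn0=None):
    for p in pts: print("->",np.round(totool(p),0))
E
python3 - <<'E'
from h import *
P=cams(); np.set_printoptions(precision=1,suppress=True)
f=lambda c,o:(np.array(c)+.5)/5-.5+np.array(o)
pts=dict(post=((402,82),(353,248),149),barL=((325,250),(190,317),130),barR=((523,212),(317,390),130),piv=((656,113),(529,380),110),
cBL=((40,150),(220,23),96),cFL=((160,415),(50,300),96),cFR=((712,282),(415,523),96))
for k,(s,t,z) in pts.items(): print(k,ray(P["side"],f(s,(250,230)),z),ray(P["top"],f(t,(225,220)),z))
print(R.from_quat(probe_bus.sense()["eef_rot"]).as_matrix(), totool([498,103,200]))
E
```

```text
post [492.8 109.6] [497.  101.8]
barL [455.5 196.9] [456.8 190.3]
barR [413.5 123.9] [420.4 117.4]
piv [430.   7.] [434.7   1.1]
cBL [624.2 203.5] [634.4 190.4]
cFL [461.8 282.4] [467.1 274.2]
cFR [352.6  71.6] [353.4  60.2]
[[ 0.9  0.4 -0. ]
 [ 0.4 -0.9  0. ]
 [ 0.  -0.  -1. ]] [ 502.2 -494.9   31.3]
```

Request:
tcp_steps --offsets '[{"d": [30,-30,2],"turn": -0.05},{"d": [75,-74,5],"turn": -0.1},{"d": [120,-118,8],"turn": -0.16},{"d": [165,-162,11],"turn": -0.22},{"d": [210,-206,14],"turn": -0.28},{"d": [255,-250,17],"turn": -0.34},{"d": [300,-295,20],"turn": -0.4},{"d": [345,-340,22],"turn": -0.47},{"d": [390,-384,25],"turn": -0.54},{"d": [435,-428,27],"turn": -0.6},{"d": [475,-468,30],"turn": -0.65},{"d": [502,-495,31],"turn": -0.69}]' --jaw 50

```text
time: 1.8
tcp_pos: [498.6, 105.7, 200.1]
eef_rot: [0.864, 0.504, 0.0, -0.0]
force: [0.2, 0.1, -0.7]
grip_width: 49.9
gripper_force: 0.0
```

Request:
tcp_steps --offsets '[{},{},{}]'

```text
time: 2.17
tcp_pos: [497.3, 101.7, 200.4]
eef_rot: [0.865, 0.501, -0.0, 0.0]
force: [-0.0, 0.3, -0.8]
grip_width: 50.0
gripper_force: 0.0
```

```bash
python3 - <<'E'
from h import *
cv2.imwrite("pics/f.png",np.hstack([cv2.resize(camrig.camera(n)["color"][y:y+120,x:x+80],None,fx=5,fy=5,interpolation=cv2.INTER_CUBIC) for n,x,y in (("side",295,180),("top",255,205))]))
P=cams();s=probe_bus.sense();print(s["tcp_pos"],s["qpos"])
for p in (s["tcp_pos"],[497,103,149]):
  for n in P: v=P[n]@[*p,1];print(n,v[:2]/v[2])
E
```

```text
[497.69597687 101.99653382 200.49567092] [ 6.52183608e-02  1.95459784e-01  1.69459102e+00 -1.62457856e-04
  1.25120769e+00  5.85760192e-01]
side [331.21568417 223.33155367]
top [294.31276917 265.54850887]
side [330.56599778 243.93363453]
top [294.75897444 269.1897776 ]
```

View pics/f.png

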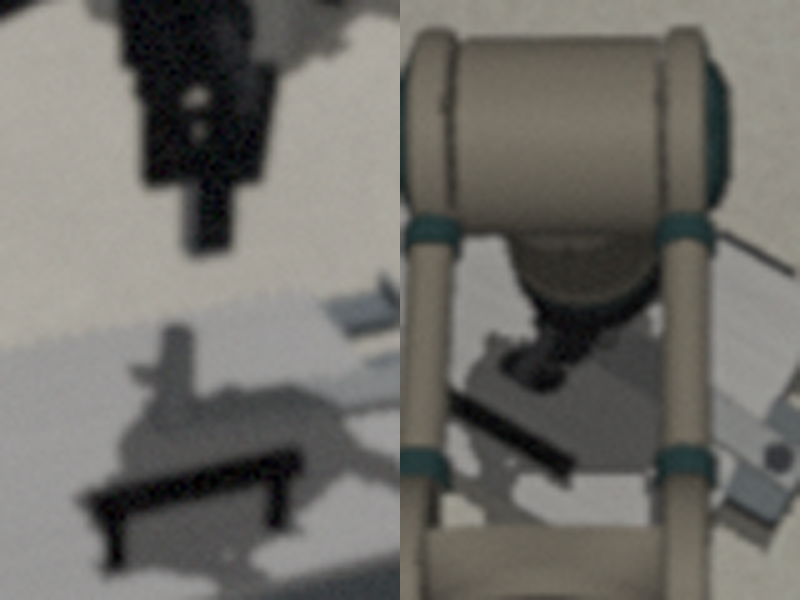

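Left (side): the fingertips end at crop (185-235, 252) and the post top is at (178,328). Right (top): one fingertip is at about crop (532,370), and the arm hides the post.

```bash
python3 - <<'E'
from h import *
np.set_printoptions(precision=1,suppress=True)
P=cams();s=probe_bus.sense();M=R.from_quat(s["eef_rot"]).as_matrix();t=s["tcp_pos"]
for sy in(25,32,39,-25,-32,-39):
  for sx in (-11,11):
    p=t+M@[sx,sy,-5]
    o=[]
    for n,x,y in (("side",295,180),("top",255,205)):
        v=P[n]@[*p,1];v=v[:2]/v[2];o.append((v-[x,y]+.5)*5-.5)
    print(sy,sx,p,*o)
E
```

```text
25 -11 [514.   80.3 205.5] [188.4 175.1] [241.1 274.9]
25 11 [524.9  99.4 205.5] [139.2 182.7] [206.4 252.8]
32 -11 [520.1  76.8 205.5] [183.2 167. ] [248.4 264. ]
32 11 [531.   95.9 205.5] [134.2 174.5] [213.7 241.9]
39 -11 [526.1  73.4 205.5] [178. 159.] [255.6 253.2]
39 11 [537.1  92.5 205.5] [129.3 166.4] [220.9 231.1]
-25 -11 [470.6 105.2 205.4] [228.  235.8] [188.8 353.5]
-25 11 [481.5 124.3 205.4] [176.8 244.2] [153.9 331. ]
-32 -11 [464.5 108.6 205.4] [233.8 244.8] [181.4 364.5]
-32 11 [475.5 127.7 205.4] [182.4 253.2] [146.5 342. ]
-39 -11 [458.4 112.1 205.4] [239.7 253.8] [174.  375.6]
-39 11 [469.4 131.2 205.4] [188.  262.4] [139.1 353.1]
```

Request:
tcp_steps --offsets '[{"d": [0,-2,20]},{"d": [0,-2,45]},{"d": [0,-2,65]},{"d": [0,-2,80]},{"d": [0,-2,85]},{"d": [0,-2,85]}]'

```text
time: 3.22
tcp_pos: [496.3, 103.8, 115.3]
eef_rot: [0.865, 0.502, 0.0, 0.0]
force: [-0.1, -0.5, 0.5]
grip_width: 50.1
gripper_force: 0.0
```

Request:
tcp_steps --offsets '[{},{},{},{},{}]' --jaw 0

```text
time: 3.85
tcp_pos: [496.6, 103.9, 116.0]
eef_rot: [0.865, 0.502, 0.001, 0.0]
force: [-0.5, -0.4, 5.8]
grip_width: 14.5
gripper_force: 58.5
```

```bash
python3 - <<'E'
from h import *
cv2.imwrite("pics/g.png",cv2.resize(camrig.camera("side")["color"][190:310,270:400],None,fx=5,fy=5,interpolation=cv2.INTER_CUBIC))
E
```

```text
(no output)
```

View pics/g.png

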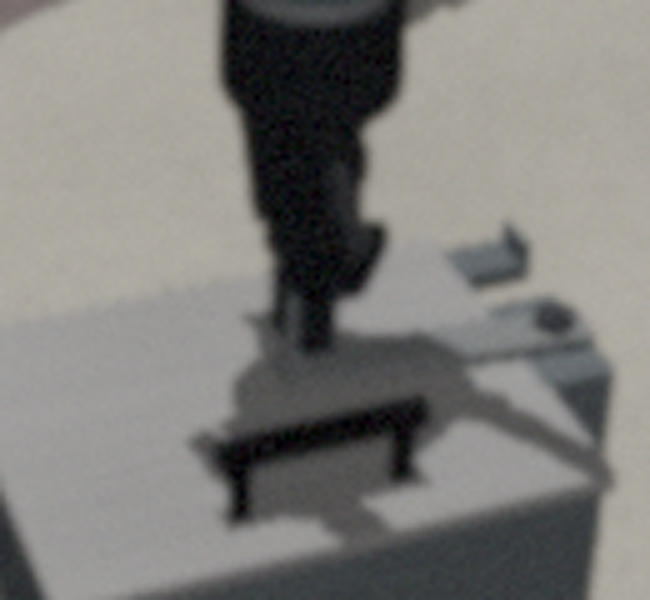

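The post is held: the opening is 14.5 mm and the fingertips are at crop (310,350). Next I'll loosen to a cage and work out the arc.

```bash
python3 - <<'E'
from h import *
s=probe_bus.sense();t=s["tcp_pos"];C=np.array([433,3,t[2]]);d=t-C;r=np.hypot(*d[:2]);a=np.arctan2(d[1],d[0])
for k in range(1,12):
    f=np.radians(86)*k/11;p=C+[r*np.cos(a-f),r*np.sin(a-f),0];print(np.round(totool(p),0)[:2],round(f,2))
E
```

```text
[-2. 16.] 0.14
[-6. 32.] 0.27
[-12.  47.] 0.41
[-20.  61.] 0.55
[-30.  74.] 0.68
[-42.  85.] 0.82
[-55.  95.] 0.96
[-69. 103.] 1.09
[-84. 109.] 1.23
[-100.  113.] 1.36
[-116.  114.] 1.5
```

Request:
tcp_steps --offsets '[{},{"d": [-2,16,0],"turn": 0.14},{"d": [-6,32,0],"turn": 0.27},{"d": [-12,47,0],"turn": 0.41},{"d": [-20,61,0],"turn": 0.55},{"d": [-30,74,0],"turn": 0.68},{"d": [-42,85,0],"turn": 0.82},{"d": [-55,95,0],"turn": 0.96},{"d": [-69,103,0],"turn": 1.09},{"d": [-84,109,0],"turn": 1.23},{"d": [-100,113,0],"turn": 1.36},{"d": [-116,114,0],"turn": 1.5}]' --jaw 28

```text
time: 5.4
tcp_pos: [537.3, -53.8, 114.7]
eef_rot: [0.974, -0.224, -0.0, -0.0]
force: [-0.0, 0.5, 0.3]
grip_width: 28.2
gripper_force: 0.3
```

Request:
tcp_steps --offsets '[{},{},{}]'

```text
time: 5.78
tcp_pos: [537.7, -52.9, 115.2]
eef_rot: [0.975, -0.221, -0.0, -0.0]
force: [-1.2, 0.1, 0.3]
grip_width: 27.8
gripper_force: 0.0
```

```bash
python3 - <<'E'
from h import *
cv2.imwrite("pics/h.png",np.hstack([cv2.resize(camrig.camera(n)["color"][y:y+120,x:x+80],None,fx=5,fy=5,interpolation=cv2.INTER_CUBIC) for n,x,y in (("side",325,190),("top",285,225))]))
print(probe_bus.sense()["qpos"])
E
```

```text
[-2.27078241e-01  3.16076321e-01  1.75673604e+00  3.74130634e-05
  1.06878773e+00  1.79064815e+00]
```

View pics/h.png

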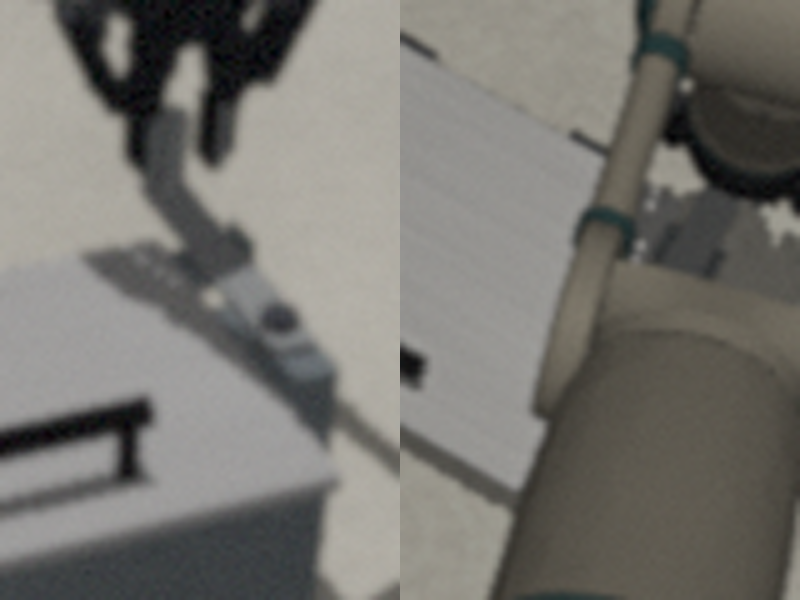

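Side view: the post's top at crop (165,115) is touching the left (pushing) finger, and the arm stands off the lid. I'll push a little further until the end stop is felt.

Request:
tcp_steps --offsets '[{"d": [0,4,0]},{"d": [0,4,0]},{"d": [0,4,0]}]'

```text
time: 6.25
tcp_pos: [536.4, -55.7, 115.3]
eef_rot: [0.975, -0.222, 0.0, -0.001]
force: [1.9, 4.7, -0.8]
grip_width: 27.8
gripper_force: 2.6
```

Request:
tcp_steps --offsets '[{"d": [0,4,0]},{"d": [0,4,0]},{"d": [0,4,0]}]'

```text
time: 6.62
tcp_pos: [536.3, -55.9, 115.3]
eef_rot: [0.975, -0.223, 0.001, -0.005]
force: [6.4, 15.0, -3.4]
grip_width: 27.8
gripper_force: 7.9
```

Request:
tcp_steps --offsets '[{"d": [0,3,0]},{"d": [0,3,0]},{"d": [0,3,0]}]'

```text
time: 7.0
tcp_pos: [536.2, -56.1, 115.2]
eef_rot: [0.975, -0.224, 0.002, -0.007]
force: [9.8, 21.7, -4.0]
grip_width: 28.0
gripper_force: 11.8
```

```bash
python3 - <<'E'
from h import *
np.set_printoptions(precision=3,suppress=True)
P=cams()
for n,s in (("post",(358.2,213)),("piv",(381,253.2))): print(n,ray(P["side"],s,149 if n=="post" else 110))
E
```

```text
post [535.036 -39.667]
piv [427.426   9.777]
```

The end stop is firm at 24 N, so the brace is seated. Next I'll back off and rise, then work out the move to the handle.

Request:
tcp_steps --offsets '[{"d": [0,-9,0]},{"d": [0,-15,0]},{"d": [0,-16,0]},{"d": [0,-16,-30]},{"d": [0,-16,-65]},{"d": [0,-16,-90]},{"d": [0,-16,-100]},{"d": [0,-16,-100]}]' --jaw 40

```text
time: 8.1
tcp_pos: [539.7, -49.3, 215.4]
eef_rot: [0.975, -0.222, 0.0, 0.0]
force: [0.2, 0.4, -0.3]
grip_width: 40.2
gripper_force: 0.0
```

```bash
python3 - <<'E'
from h import *
np.set_printoptions(precision=3,suppress=True)
print(probe_bus.sense()["qpos"][5],totool([438.5,155,200]))
E
```

```text
1.800176546582064 [-179.761 -140.225   15.282]
```

Request:
tcp_steps --offsets '[{"d": [-15,-12,1],"turn": -0.13},{"d": [-30,-24,2],"turn": -0.26},{"d": [-46,-36,4],"turn": -0.4},{"d": [-62,-48,5],"turn": -0.54},{"d": [-78,-61,6],"turn": -0.68},{"d": [-94,-73,8],"turn": -0.82},{"d": [-110,-86,9],"turn": -0.96},{"d": [-126,-98,10],"turn": -1.1},{"d": [-142,-111,12],"turn": -1.24},{"d": [-158,-123,13],"turn": -1.37},{"d": [-172,-134,14],"turn": -1.48},{"d": [-180,-140,15],"turn": -1.54}]' --jaw 60

```text
time: 9.6
tcp_pos: [436.7, 155.6, 198.7]
eef_rot: [0.854, 0.52, -0.002, -0.001]
force: [-0.1, 0.4, 0.7]
grip_width: 60.0
gripper_force: 0.0
```

Request:
tcp_steps --offsets '[{},{}]'

```text
time: 9.85
tcp_pos: [438.0, 154.8, 199.6]
eef_rot: [0.855, 0.519, -0.001, 0.0]
force: [-0.1, -0.6, 0.4]
grip_width: 60.1
gripper_force: 0.0
```

```bash
python3 - <<'E'
from h import *
np.set_printoptions(precision=1,suppress=True)
c=camrig.camera
cv2.imwrite("pics/i.png",np.hstack([cv2.resize(camrig.camera(n)["color"][y:y+120,x:x+80],None,fx=5,fy=5,interpolation=cv2.INTER_CUBIC) for n,x,y in (("side",305,190),("top",255,225))]))
P=cams();s=probe_bus.sense();M=R.from_quat(s["eef_rot"]).as_matrix();t=s["tcp_pos"]
for sy in(30,-30):
  for sx in (-11,11):
    o=[]
    for n,x,y in (("side",305,190),("top",255,225)):
        v=P[n]@[*(t+M@[sx,sy,-6]),1];v=v[:2]/v[2];o.append((v-[x,y]+.5)*5-.5)
    print(sy,sx,*o)
E
```

```text
30 -11 [155.9 220. ] [137.7 270.8]
30 11 [104.1 230. ] [101.9 249.6]
-30 -11 [214.3 303.3] [ 77.2 369.2]
-30 11 [160.  314.5] [ 41.3 347.7]
```

View pics/i.png

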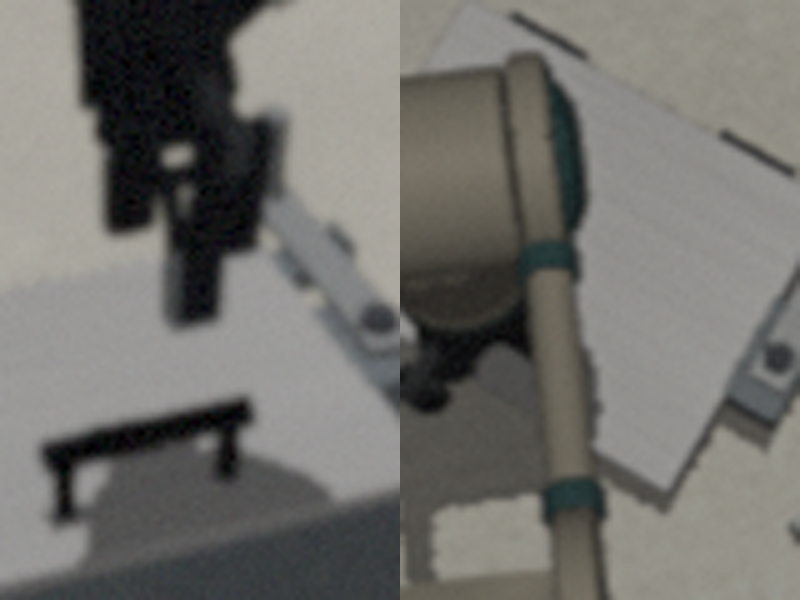

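The brace lies off the lid at its end position. The near fingertip is at crop (193,325) and the far one at (129,233), straddling the bar (45-250, 430) with about 4 mm of offset along it. I'll descend and grip.

Request:
tcp_steps --offsets '[{"d": [3,0,20]},{"d": [3,0,45]},{"d": [3,0,65]},{"d": [3,0,80]},{"d": [3,0,88]},{"d": [3,0,88]},{"d": [3,0,88]}]'

```text
time: 10.92
tcp_pos: [440.1, 157.9, 112.9]
eef_rot: [0.855, 0.519, 0.001, 0.0]
force: [0.6, 0.5, -0.2]
grip_width: 60.1
gripper_force: 0.0
```

Request:
tcp_steps --offsets '[{},{},{},{},{},{}]' --jaw 0

```text
time: 11.68
tcp_pos: [439.2, 158.2, 112.7]
eef_rot: [0.855, 0.519, -0.0, -0.0]
force: [-2.0, 1.0, 6.4]
grip_width: 11.7
gripper_force: 58.4
```

Request:
tcp_steps --offsets '[{"d": [0,0,-1]},{"d": [0,1,-2]},{"d": [0,1,-3]},{"d": [0,1,-4]},{"d": [0,2,-5]},{"d": [0,2,-6]},{"d": [0,2,-7]},{"d": [0,3,-8]},{"d": [0,3,-8]},{"d": [0,3,-8]}]'

```text
time: 12.92
tcp_pos: [441.0, 157.3, 119.8]
eef_rot: [0.855, 0.519, -0.001, -0.001]
force: [-1.3, 5.3, -4.6]
grip_width: 12.4
gripper_force: 59.4
```

Request:
tcp_steps --offsets '[{"d": [0,0,-1]},{"d": [0,1,-2]},{"d": [0,1,-3]},{"d": [0,1,-4]},{"d": [0,1,-5]},{"d": [0,2,-6]},{"d": [0,2,-7]},{"d": [0,3,-8]},{"d": [0,3,-8]},{"d": [0,3,-8]}]'

```text
time: 14.18
tcp_pos: [443.6, 156.0, 128.2]
eef_rot: [0.855, 0.519, -0.001, -0.001]
force: [-3.0, 5.7, -1.2]
grip_width: 11.7
gripper_force: 59.0
```

Request:
tcp_steps --offsets '[{},{},{},{}]'

```text
time: 14.68
tcp_pos: [443.6, 156.0, 128.3]
eef_rot: [0.855, 0.519, -0.001, -0.001]
force: [-2.5, 5.7, -2.5]
grip_width: 11.5
gripper_force: 59.0
```

```bash
python3 - <<'E'
from h import *
cv2.imwrite("pics/j.png",cv2.resize(camrig.camera("side")["color"][220:340,250:410],None,fx=5,fy=5,interpolation=cv2.INTER_CUBIC))
E
```

```text
(no output)
```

View pics/j.png

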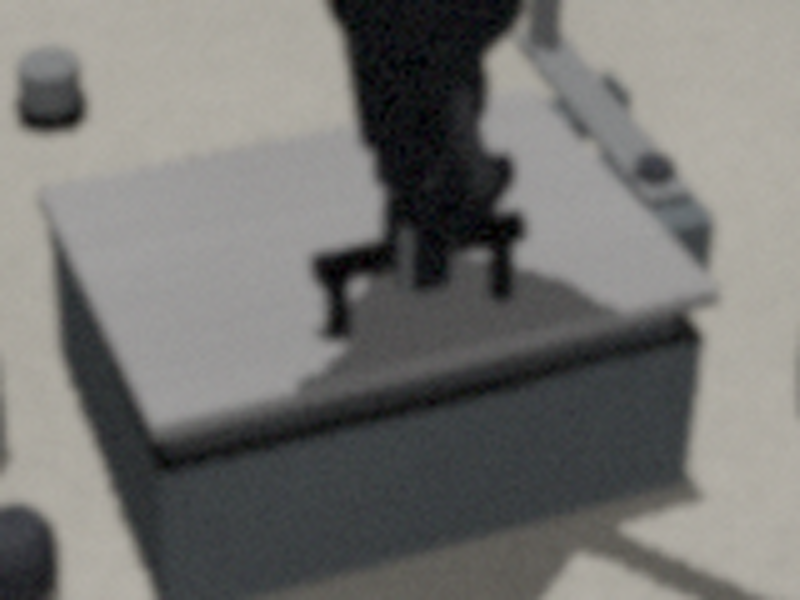

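The picture shows the lid's front edge raised by about 7 px (roughly 17 to 18 mm), the bar still between the fingers and the brace at its end position. It is holding steady, so I'm handing in.

```bash
python3 -c "
from workcell import arm, camrig, probe_bus, finish_job
print(finish_job())"
```

```text
the job is handed in; nothing more can be done
None
```

I handed the job in with the brace swung round to its end stop and the gripper holding the lid by its handle, front edge about 18 mm open; the hand-in call gave no verdict.

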